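# Take a finished perch stand out of the bench vise

### The arm

A 7-joint arm with a two-finger parallel gripper is mounted at the origin on the work surface. World frame = base frame: x ahead of the robot, y to its left, z up, the work surface at z = 0. Lengths are in m, angles in rad, forces in N, time in s.
With the tool pointing down it reaches from about 0.425 to 0.95 m from the base axis. Payload 4.7 kg.
Tool frame: the origin (TCP) lies on the centre line of the jaws, within the pads' length; the fingertips stand 11 mm ahead of it and the grasp point (between the pads) lies 8 mm behind it; z points along the fingers, y is the line along which they close (so a half turn about z gives the same grasp; the last joint's range is limited). The gripper opens to 87 mm and grips with 3 to 60 N. Pads are 19 mm wide; open, the fingers measure 117 mm over their backs; the gripper's body (75 mm by 190 mm) begins 51 mm behind the grasp point.
Start: joints at [-1.157, 0.469, -0.049, 1.532, 0.024, 1.141, -0.082], TCP at [0.289, 0.61, 0.234] pointing down, gripper open.
Joint ranges: [-2.59, 2.59], [-0.33, 1.99], [-1.39, 1.29], [0.1, 2.45], [-1.04, 4.18], [0.21, 1.99], [-2.66, 2.66]. Speed limits (rad/s): [2.57, 2.57, 3.14, 3.14, 3.14, 3.14, 3.14].

### API

Orientations are given as a unit quaternion [x, y, z, w].
In Python, from station import * gives the robot as it stands.
- The arm moves only by the shell command python3 -m handwheel 'ROWS' [FORCE]. ROWS is text: rows parted by semicolons, each of 7 numbers parted by spaces: the shift along the tool's x, y, z in mm, then the turn, a rotation vector about the tool's x, y, z in rad, then the finger opening in mm, from 0 to 87. A call has 1 to 10 rows; each row shifts and turns the commanded pose from where the row before left it, along the tool's axes as they then stand; what a row does not reach is not made up. A row lasts 1/8 s, in which the tool goes at most 62.5 mm and 10.7 degrees, less where a joint would pass 70% of its speed; a pose out of reach is approached as far as the arm can. A call with a gripper value outside its range is refused whole. The fingers move at their own pace and stop on an object; FORCE is the grip in N (left out, the last holds). Time passes only in rows, so rows that do not move let the fingers close. It gives the time, the measured TCP pose, the force, the opening and the grip force at its end, in the units of the state.
- get_obs(): the state, without advancing time (a new reading comes with each control period).
- grab_frame(name): name is "side" or "top" or "wrist"; returns (picture, depth): 420x560x3 uint8, red, green, blue; 420x560 float32, m along the optical axis (not along the pixel's ray), 0 where there is no reading.
- camera_info(name): a dict with "camera_matrix" (3x3 intrinsics, pixels), "extrinsics" (4x4, takes a point from camera to world coordinates); the wrist camera has in their place "mount" (4x4, takes a point from camera to tool coordinates, whose origin is the TCP and whose axes are the flange's). Camera axes: x right, y up, looking along -z (the intrinsics and any distortion apply to the point x, -y, -z); pixel columns grow to the right and rows downward; lengths in m; the calibration is good to about 2 mm. A picture is of the moment at which its call begins: read the wrist's pose just before it. camera_info takes no time and is no camera call.
- finish_job(): hands the job in; it is judged then, once.
The state is a dict: "time": time; "qpos": joint angles; "joint_velocities": joint speeds; "tau": joint torques, N m; "ee_pos": TCP position; "tcp_rot": TCP orientation; "ft_force": force on the tool from outside, world axes, zero at the start; "wrist_torque": the same for the moment, N m; "grip_width": opening from 0.0 (shut) to 1.0 (fully open); "finger_force": force on a finger pad.
Only numpy, scipy, OpenCV 4.12 (cv2) and the standard library are available. Lean on these libraries where they do the work, as an engineer would, in place of code of your own. Each camera call takes 0.05 s, during which the arm holds its last target. There are 200 camera calls.

### The job

Slide the vise's jaw wide open by its post so that the lip no longer covers the finished perch stand's foot, leaving the stand on the vise bed meanwhile. Then lift the stand out of the vise, carry it over and set it down gently, not dropped, upright on the floor of the white specimen tray, leaving the jaw open. Do not disturb the jar, the carton or the brush.

Things in the scene. Friction and masses are not known exactly. Their poses are not given: they have to be found in the camera images.
- vise: Grey machine vise bolted to the bench (fixed). Origin at bench level below the middle of the clamped foot; z up; the jaw slides open along its +y. Bed 90 mm wide in x, from y = -80 to +170 mm, its top 40 mm above the bench. The fixed jaw (100 mm wide) lies at y = -61 to -31 mm, top 74 mm above the bench. Its bolted feet are 130 mm wide in x.
- vise_jaw (a joint): Opening of the sliding jaw in m: 0 shut, 0.070 fully open (hard stop); starts almost shut (0 to 0.003). The jaw has no spring: it stays where left and needs about 6 to 8 N to slide. When shut, its face is at vise y = +31 mm and its steel lip (underside 64 mm, top 74 mm above the bench) reaches in to y = +21 mm, over the edge of the stand's foot; both move with the opening. Anything beyond 0.045 counts as wide open.
- jaw_post (a point): Centre of the top of the plain upright steel post on the sliding jaw: 16 mm diameter, stands 68 mm above the jaw's flat deck (deck 59 mm, post top 127 mm above the bench), 80 mm along vise +y from the vise origin when the jaw is shut. Between the post and the perch bar there is about 60 mm of free room above the jaw (jaw top there 74 mm). Frame parallel to the vise's. It can be pushed or pulled along vise +y.
- stand: Finished perch stand, loose, 0.11 to 0.23 kg: square wooden foot 60 x 60 x 20 mm, a 10 mm steel stem from its centre, and a round wooden perch bar on top. Origin at the centre of the foot's underside, z up along the stem. At the start the foot stands on the vise bed (40 mm above the bench) between the jaws. Total height 87 mm.
- perch (a point): Centre of the perch bar, 80 mm above the foot's underside: a round bar 14 mm in diameter and 70 mm long, lying along the stand's x axis; the stem joins it from below.
- tray: White plastic specimen tray, fixed to the bench: 200 mm in its x, 160 mm in its y, walls 5 mm thick and 22 mm high, floor top 5 mm above the bench. Origin at the centre of its underside.
- jar: Bystander: glass jar with metal cap, 60 mm diameter, 85 mm tall, origin at the centre of its underside.
- carton: Bystander: closed cardboard carton, 70 x 100 x 40 mm, origin at the centre of its underside.
- brush: Bystander: a hand brush lying flat on the bench beyond the work, under 250 mm long, long along its own x, origin at its underside.
Not all that is in view belongs to the job. Of the things shaped like the stand, the wooden one is meant.

How it is judged:
By the outcome, as a careful person would: the job done as asked, in the order asked, and still so for the second after the job is handed in, with the robot touching nothing.
It also fails if it takes over 51 s, if anything falls off the work surface, if the arm or the gripper's body presses on something with over 40 N, if the wrist force passes 120 N, or if a joint passes its speed limit or range.

## Working session

There is one attempt and no reset: what is moved stays moved. The work goes in short steps, Python scripts to look and compute and a shell command to move; the robot and the scene stay as the last step left them, time stands still between calls to the robot, and variables do not carry over. Pictures are saved under pics/ and viewed, at most 10 in all, crops included, and the job is handed in when it is done.

```bash
mkdir -p pics; cat > h.py <<'E'
from station import *
import numpy as np, cv2
from scipy.spatial.transform import Rotation as R
def cam(name):
    o=get_obs(); i=camera_info(name); rgb,d=grab_frame(name)
    if name=="wrist":
        T=np.eye(4);T[:3,:3]=R.from_quat(o["tcp_rot"]).as_matrix();T[:3,3]=o["ee_pos"];E=T@np.array(i["mount"])
    else: E=np.array(i["extrinsics"])
    K=np.array(i["camera_matrix"]); h,w=d.shape
    u,v=np.meshgrid(np.arange(w),np.arange(h))
    P=np.stack([(u-K[0,2])/K[0,0]*d,-(v-K[1,2])/K[1,1]*d,-d,np.ones_like(d)],-1)@E.T
    P=P[...,:3]; P[d==0]=np.nan
    return rgb,d,P
def save(n,rgb): cv2.imwrite(f"pics/{n}.png",rgb[...,::-1])
E
python3 - <<'E'
from h import *
for n in("top","side"):
    rgb,d,P=cam(n); save(n+"0",rgb); np.savez(f"{n}0.npz",rgb=rgb,P=P)
    print(camera_info(n))
o=get_obs();print(o)
E
```

```text
{'camera_matrix': array([[432.02427402,   0.        , 285.81577171],
       [  0.        , 432.02427402, 214.59979579],
       [  0.        ,   0.        ,   1.        ]]), 'extrinsics': array([[ 0.0189629 ,  0.98850291, -0.15000801,  0.44151715],
       [-0.99980661,  0.01796596, -0.00799844,  0.01277013],
       [-0.00521145,  0.15013067,  0.98865243,  1.12123746],
       [ 0.        ,  0.        ,  0.        ,  1.        ]])}
{'camera_matrix': array([[439.20027348,   0.        , 279.09866571],
       [  0.        , 439.20027348, 207.28922809],
       [  0.        ,   0.        ,   1.        ]]), 'extrinsics': array([[ 0.99942552,  0.00880537, -0.03272759,  0.56976578],
       [-0.0329263 ,  0.48107774, -0.8760594 , -0.85489235],
       [ 0.00803049,  0.87663372,  0.4810913 ,  0.60271266],
       [ 0.        ,  0.        ,  0.        ,  1.        ]])}
{'time': 0.1, 'qpos': array([-1.1569234 ,  0.46936585, -0.04859678,  1.53358319,  0.02412811,
        1.14102229, -0.08234252]), 'joint_velocities': array([-0.00051213, -0.00170992, -0.00020585, -0.0028794 , -0.00057521,
        0.0006298 ,  0.00175757]), 'tau': array([ 6.77776188e-04, -5.09169602e+01, -8.12853361e-02, -2.36829150e+01,
       -6.14983868e-02,  3.45348835e-02,  7.78055073e-05]), 'ee_pos': array([0.28896776, 0.60943007, 0.23259728]), 'tcp_rot': array([ 2.19582342e-01,  9.75593559e-01, -8.82811230e-04, -1.53317139e-04]), 'ft_force': array([-1.05461749,  0.13976565, -0.5521838 ]), 'wrist_torque': array([ 0.0115657 , -0.00503003, -0.07279891]), 'finger_force': 0.0, 'grip_width': 1.0009786333199764}
```

View pics/top0.png

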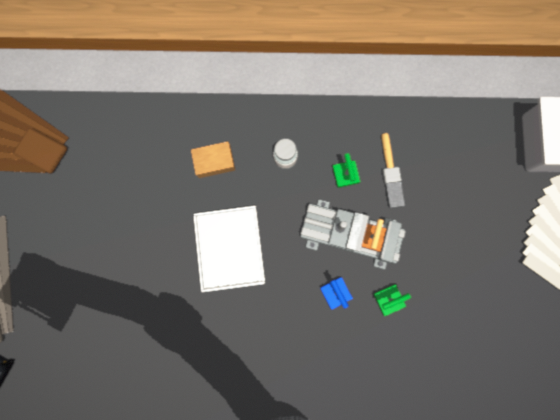

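View pics/side0.png

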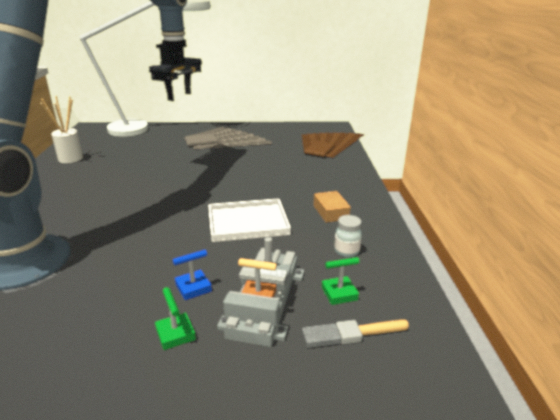

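The top view shows the vise at about (350,235): the perch bar is near (377,236), the post near (342,226), and the tray at (230,248). The jar (286,152), carton (212,158) and brush (393,170) are clear of them. The green and blue stands are decoys.

```bash
cat > m.py <<'E'
from h import *
z=np.load("top0.npz");rgb,P=z["rgb"],z["P"]
hsv=cv2.cvtColor(rgb,cv2.COLOR_RGB2HSV)
v,u=np.mgrid[:420,:560]; box=lambda a,b,c,d:(u>=a)&(u<=b)&(v>=c)&(v<=d)
Z=P[...,2]
# perch: orange-ish, high
m=box(355,400,210,260)&(Z>.105)&(hsv[...,1]>90)
q=P[m];print("perch n",len(q),q.mean(0),np.median(Z[m]),Z[m].max())
r=cv2.minAreaRect((q[:,:2]*1000).astype(np.float32));print(r)
m=box(300,362,200,255)&(Z>.112);q=P[m];print("post",len(q),q.mean(0) , np.sort(Z[m])[-6:])
# vise jaw / fixed jaw levels
m=box(300,410,195,270)&(Z>.066)&(Z<.082);q=P[m]; r=cv2.minAreaRect((q[:,:2]*1000).astype(np.float32));print("jaw tops",r,len(q))
m=box(295,415,190,275)&(Z>.03)&(Z<.085);q=P[m]; r=cv2.minAreaRect((q[:,:2]*1000).astype(np.float32));print("vise>30",r,cv2.boxPoints(r).round())
m=box(180,280,195,300)&(Z>.012)&(Z<.03)&(hsv[...,2]>120);q=P[m]; r=cv2.minAreaRect((q[:,:2]*1000).astype(np.float32));print("tray",r,cv2.boxPoints(r).round())
for n,b in dict(jar=(265,305,130,175),carton=(185,240,135,180),green=(330,362,150,190),blue=(318,355,270,312),g2=(370,415,280,318),brush=(380,408,130,210)).items():
    m=box(*b)&(Z>.012);q=P[m];print(n,q.min(0).round(3),q.max(0).round(3))
E
python3 m.py
```

```text
perch n 181 [ 0.55162376 -0.18929833  0.12584024] 0.1260430662847125 0.13289453413987828
((552.338134765625, -190.086669921875), (13.842816352844238, 69.90298461914062), 74.61509704589844)
post 41 [ 0.57247296 -0.11150441  0.12633518] [0.12949581 0.12958641 0.12974704 0.12986325 0.12993217 0.13271061]
jaw tops ((556.73583984375, -176.07786560058594), (151.6513214111328, 99.31706237792969), 74.7326431274414) 1066
vise>30 ((563.0021362304688, -146.76937866210938), (250.4884490966797, 99.76431274414062), 75.78182220458984) [[ 484. -256.]
 [ 581. -280.]
 [ 642.  -38.]
 [ 545.  -13.]]
tray ((520.3621826171875, 167.21717834472656), (199.75643920898438, 160.37855529785156), 8.619654655456543) [[410. 232.]
 [434.  73.]
 [631. 103.]
 [607. 261.]]
jar [ 0.733 -0.002  0.013] [0.79  0.058 0.091]
carton [0.706 0.16  0.012] [0.796 0.271 0.048]
green [ 0.686 -0.168  0.012] [ 0.757 -0.099  0.091]
blue [ 0.375 -0.145  0.014] [ 0.452 -0.068  0.092]
g2 [ 0.36  -0.281  0.012] [ 0.435 -0.203  0.092]
brush [ 0.634 -0.285  0.012] [ 0.834 -0.228  0.026]
```

```bash
cat > go.py <<'E'
import sys
from h import *
def go(x,y,z,yaw):
    o=get_obs();M=R.from_quat(o["tcp_rot"]);m=M.as_matrix()
    d=np.array([x,y,z])-o["ee_pos"]
    print("tool shift mm",(m.T@d*1000).round(1))
    a=np.radians(yaw);yy=np.array([np.cos(a),np.sin(a),0]);zz=np.array([0,0,-1.]);T=np.stack([np.cross(yy,zz),yy,zz],1)
    rv=(M.inv()*R.from_matrix(T)).as_rotvec();print("turn tool",rv.round(3),"shift after turn",(T.T@d*1000).round(1))
    print("t",o["time"],"tcp",o["ee_pos"].round(4),"yaw",np.degrees(np.arctan2(m[1,1],m[0,1])).round(2),"F",o["ft_force"].round(1),"grip",round(o["grip_width"]*87,1),round(float(o["finger_force"]),1),"q",o["qpos"].round(2))
go(*map(float,sys.argv[1:5]))
E
python3 go.py .5725 -.1115 .234 -15.2
```

```text
tool shift mm [-5.651e+02 -5.299e+02 -4.000e-01]
turn tool [-1.000e-03  1.000e-03  1.393e+00] shift after turn [-621.4  462.6   -1.4]
t 0.1 tcp [0.289  0.6094 0.2326] yaw 64.63 F [-1.1  0.1 -0.6] grip 87.1 0.0 q [-1.16  0.47 -0.05  1.53  0.02  1.14 -0.08]
```

```bash
r='-28 -26.5 0 0 0 0 87'; python3 -m handwheel '-28 -26.5 0 0 0 0 87;-28 -26.5 0 0 0 0 87;-28 -26.5 0 0 0 0 87;-28 -26.5 0 0 0 0 87;-28 -26.5 0 0 0 0 87;-28 -26.5 0 0 0 0 87;-28 -26.5 0 0 0 0 87;-28 -26.5 0 0 0 0 87;-28 -26.5 0 0 0 0 87;-28 -26.5 0 0 0 0 87'; python3 go.py .5725 -.1115 .234 -15.2
```

```text
time: 1.35
ee_pos: [0.4287, 0.2491, 0.2333]
tcp_rot: [0.22, 0.976, -0.0, -0.0]
ft_force: [0.3, 0.0, -1.0]
grip_width: 0.997
finger_force: 0.0
tool shift mm [-284.4 -264.3   -0.7]
turn tool [-1.000e-03  0.000e+00  1.393e+00] shift after turn [-310.3  233.3   -0.7]
t 1.35 tcp [0.4287 0.2491 0.2333] yaw 64.63 F [ 0.3  0.  -1. ] grip 86.7 0.0 q [-0.69  0.17  0.09  1.95 -0.02  1.01  0.54]
```

```bash
python3 -m handwheel '-28 -26.5 0 0 0 0 87;-28 -26.5 0 0 0 0 87;-28 -26.5 0 0 0 0 87;-28 -26.5 0 0 0 0 87;-28 -26.5 0 0 0 0 87;-28 -26.5 0 0 0 0 87;-28 -26.5 0 0 0 0 87;-28 -26.5 0 0 0 0 87;-28 -26.5 0 0 0 0 87;-28 -26.5 0 0 0 0 87' && python3 -m handwheel '0 0 0 0 0 0.155 60;0 0 0 0 0 0.155 60;0 0 0 0 0 0.155 60;0 0 0 0 0 0.155 60;0 0 0 0 0 0.155 60;0 0 0 0 0 0.155 60;0 0 0 0 0 0.155 60;0 0 0 0 0 0.155 60;0 0 0 0 0 0.153 60;0 0 0 0 0 0 60'; python3 - <<'E'
from h import *
rgb,d,P=cam("wrist");save("w1",rgb);np.savez("w1.npz",rgb=rgb,P=P)
rgb,d,P=cam("top")
np.savez("top1.npz",rgb=rgb,P=P)
E
python3 go.py .5725 -.1115 .234 -15.2
```

```text
time: 2.6
ee_pos: [0.5682, -0.1099, 0.2332]
tcp_rot: [0.219, 0.976, 0.0, -0.0]
ft_force: [0.1, 0.7, 0.3]
grip_width: 1.002
finger_force: 0.0
time: 3.85
ee_pos: [0.5678, -0.1086, 0.2331]
tcp_rot: [0.794, 0.608, -0.0, -0.0]
ft_force: [-0.5, 0.9, -0.3]
grip_width: 0.69
finger_force: 0.0
tool shift mm [-1.5  5.1 -0.7]
turn tool [-0.001  0.     0.003] shift after turn [-1.5  5.1 -0.7]
t 3.95 tcp [ 0.5679 -0.1087  0.2333] yaw -15.03 F [ 0.4 -0.   0.2] grip 59.5 0.0 q [-0.36  0.35  0.61  1.8  -0.22  1.07  0.07]
```

View pics/w1.png

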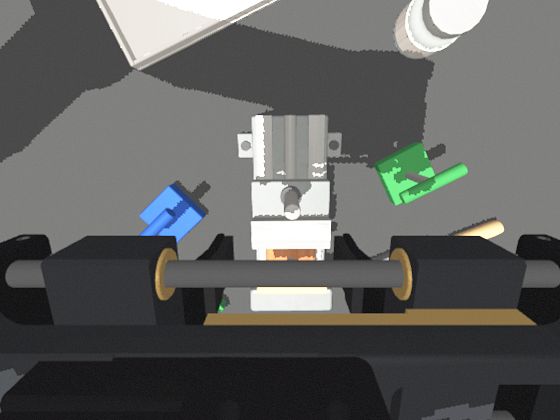

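The wrist view shows the post top at about (290,190), the jaw plate at (290,232) and the foot at (292,255), between the fingers. I'll measure the post from this view.

```bash
python3 - <<'E'
import numpy as np
z=np.load("w1.npz");P=z["P"];Z=P[...,2]
v,u=np.mgrid[:420,:560]
m=(u>275)&(u<310)&(v>175)&(v<222)&(Z>.118)&(Z<.135);q=P[m];print(len(q),q.mean(0),(q.min(0)+q.max(0))/2,q.min(0),q.max(0))
m=(u>250)&(u<330)&(v>180)&(v<212)&(Z>.05)&(Z<.065);print("deck",np.median(Z[m]))
m=(u>250)&(u<330)&(v>222)&(v<246)&(Z>.068)&(Z<.08);q=P[m];print("jaw top",np.median(q,0))
m=(u>130)&(u<215)&(v>180)&(v<240);print("blue",np.nanmax(Z[m]),np.nanmedian(P[m],0))
E
```

```text
235 [ 0.57337972 -0.11284386  0.12591478] [ 0.57309074 -0.11370542  0.12336728] [ 0.56542298 -0.12134133  0.11823284] [ 0.5807585  -0.10606952  0.12850171]
deck 0.05899274669187543
jaw top [ 0.56254173 -0.15326467  0.07395061]
blue 0.3010865897859075 [ 0.42675239 -0.0974489   0.00143586]
```

```bash
python3 go.py .573 -.113 .097 -15.1; python3 -m handwheel '0 6 0 0 0 0 60;0 0 20 0 0 0 60;0 0 25 0 0 0 60;0 0 25 0 0 0 60;0 0 25 0 0 0 60;0 0 25 0 0 0 60;0 0 16 0 0 0 60;0 0 0 0 0 0 60' 25; python3 go.py .573 -.113 .097 -15.1
```

```text
tool shift mm [ -2.9   6.1 136.3]
turn tool [-0.001  0.     0.001] shift after turn [ -2.9   6.  136.3]
t 3.95 tcp [ 0.5679 -0.1087  0.2333] yaw -15.03 F [ 0.4 -0.   0.2] grip 59.5 0.0 q [-0.36  0.35  0.61  1.8  -0.22  1.07  0.07]
time: 4.95
ee_pos: [0.5734, -0.1104, 0.0965]
tcp_rot: [0.794, 0.608, -0.001, -0.001]
ft_force: [-0.4, -0.1, -0.1]
grip_width: 0.691
finger_force: 0.0
tool shift mm [-2.6  0.3 -0.5]
turn tool [-0.002  0.    -0.001] shift after turn [-2.6  0.3 -0.5]
t 4.95 tcp [ 0.5734 -0.1104  0.0965] yaw -15.17 F [-0.4 -0.1 -0.1] grip 60.1 0.0 q [-0.28  0.52  0.53  1.91 -0.35  0.81  0.18]
```

```bash
python3 -m handwheel '-2.6 0 0 0 0 0 30;0 0 0 0 0 0 5;0 0 0 0 0 0 5;0 0 0 0 0 0 5;0 0 0 0 0 0 5' 25; python3 -m handwheel '6 0 0 0 0 0 5;6 0 0 0 0 0 5;6 0 0 0 0 0 5;0 0 0 0 0 0 5' ;python3 go.py .573 -.113 .097 -15.1
```

```text
time: 5.58
ee_pos: [0.5737, -0.113, 0.0977]
tcp_rot: [0.794, 0.608, 0.0, 0.001]
ft_force: [7.2, -1.6, -4.5]
grip_width: 0.211
finger_force: 4.9
time: 6.08
ee_pos: [0.5788, -0.0982, 0.0979]
tcp_rot: [0.795, 0.607, -0.0, 0.002]
ft_force: [2.1, -5.3, -1.3]
grip_width: 0.181
finger_force: 25.0
tool shift mm [-15.8  -1.7   0.9]
turn tool [ 0.003  0.003 -0.003] shift after turn [-15.8  -1.7   0.9]
t 6.075 tcp [ 0.5788 -0.0982  0.0979] yaw -15.25 F [ 2.1 -5.3 -1.3] grip 15.8 25.0 q [-0.3   0.52  0.53  1.9  -0.35  0.81  0.15]
```

```bash
python3 -m handwheel '6 0 0 0 0 0 5;6 0 0 0 0 0 5;6 0 0 0 0 0 5;6 0 0 0 0 0 5;6 0 0 0 0 0 5;6 0 0 0 0 0 5;5 0 0 0 0 0 5;3 0 0 0 0 0 5;0 0 0 0 0 0 5' ;python3 go.py .573 -.113 .097 -15.1
```

```text
time: 7.2
ee_pos: [0.5897, -0.0561, 0.0978]
tcp_rot: [0.795, 0.607, -0.001, 0.002]
ft_force: [0.4, -5.7, 0.3]
grip_width: 0.172
finger_force: 25.0
tool shift mm [-59.3  -1.1   1. ]
turn tool [ 0.002  0.003 -0.003] shift after turn [-59.3  -1.3   0.8]
t 7.2 tcp [ 0.5897 -0.0561  0.0978] yaw -15.28 F [ 0.4 -5.7  0.3] grip 15.0 25.0 q [-0.37  0.53  0.53  1.89 -0.35  0.82  0.08]
```

```bash
python3 -m handwheel '0 0 0 0 0 0 50;0 0 0 0 0 0 50;0 0 0 0 0 0 50;0 0 -15 0 0 0 50;0 0 -30 0 0 0 50;0 0 -35 0 0 0 50;0 0 -35 0 0 0 50;0 0 -22 0 0 0 50' && python3 -m handwheel '0 0 0 0 0 -0.157 50;0 0 0 0 0 -0.157 50;0 0 0 0 0 -0.157 50;0 0 0 0 0 -0.157 50;0 0 0 0 0 -0.157 50;0 0 0 0 0 -0.157 50;0 0 0 0 0 -0.157 50;0 0 0 0 0 -0.157 50;0 0 0 0 0 -0.157 50;0 0 0 0 0 -0.157 50'; python3 go.py .484 -.171 .234 75
```

```text
time: 8.2
ee_pos: [0.5902, -0.0534, 0.2376]
tcp_rot: [0.794, 0.607, 0.002, 0.001]
ft_force: [-0.5, 0.6, 0.1]
grip_width: 0.572
finger_force: 0.0
time: 9.45
ee_pos: [0.5895, -0.0533, 0.2357]
tcp_rot: [0.13, 0.992, -0.0, 0.001]
ft_force: [0.6, 0.5, -0.1]
grip_width: 0.574
finger_force: 0.0
tool shift mm [  71.6 -140.9    1.6]
turn tool [0.    0.001 0.001] shift after turn [  71.4 -141.     1.7]
t 9.45 tcp [ 0.5895 -0.0533  0.2357] yaw 75.05 F [ 0.6  0.5 -0.1] grip 49.9 0.0 q [-0.2   0.33  0.28  1.75 -0.1   1.07  1.43]
```

```bash
python3 go.py .620 -.208 .234 75; python3 -m handwheel '-8 -32 0 0 0 0 50;-16 -32 0 0 0 0 50;-16 -32 0 0 0 0 50;-16 -32 0 0 0 0 50;-13 -13 0 0 0 0 50;0 0 0 0 0 0 50'; python3 - <<'E'
from h import *
rgb,d,P=cam("wrist");save("w2",rgb);np.savez("w2.npz",rgb=rgb,P=P)
E
python3 go.py .552 -.190 .234 75
```

```text
tool shift mm [ -69.4 -141.6    1.8]
turn tool [0.    0.001 0.001] shift after turn [ -69.5 -141.6    1.7]
t 9.45 tcp [ 0.5895 -0.0533  0.2357] yaw 75.05 F [ 0.6  0.5 -0.1] grip 49.9 0.0 q [-0.2   0.33  0.28  1.75 -0.1   1.07  1.43]
time: 10.2
ee_pos: [0.6194, -0.2078, 0.2348]
tcp_rot: [0.133, 0.991, -0.0, 0.0]
ft_force: [1.1, -0.1, 0.5]
grip_width: 0.574
finger_force: 0.0
tool shift mm [69.2 -2.   0.6]
turn tool [ 0.001 -0.    -0.003] shift after turn [69.2 -1.7  0.6]
t 10.25 tcp [ 0.6193 -0.2062  0.2346] yaw 74.81 F [ 1.1  0.7 -0.1] grip 50.1 0.0 q [ 0.02  0.44  0.33  1.61 -0.15  1.12  1.7 ]
```

View pics/w2.png

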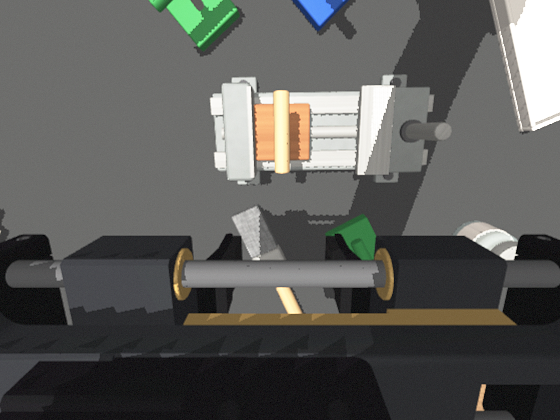

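The jaw is wide open. The foot (282,132) lies uncovered on the bed, the perch bar runs vertically at column 282, and the post is at (440,131).

```bash
python3 - <<'E'
import numpy as np,cv2
z=np.load("w2.npz");P=z["P"];Z=P[...,2]
v,u=np.mgrid[:420,:560]
m=(u>255)&(u<305)&(v>80)&(v<182)&(Z>.108)&(Z<.14);q=P[m];r=cv2.minAreaRect((q[:,:2]*1000).astype(np.float32));print(len(q),q.mean(0),Z[m].max(),r)
m=(u>250)&(u<315)&(v>95)&(v<170)&(Z>.05)&(Z<.066);q=P[m];r=cv2.minAreaRect((q[:,:2]*1000).astype(np.float32));print("foot",np.median(q,0),r)
m=(u>395)&(u<460)&(v>110)&(v<150)&(Z>.12)&(Z<.14);q=P[m];print("post",q.mean(0))
E
```

```text
1290 [ 0.55124691 -0.19108106  0.12537432] 0.1285675048589277 ((552.5784301757812, -191.84637451171875), (13.772735595703125, 69.53337097167969), 75.03304290771484)
foot [ 0.55148392 -0.19655305  0.05999785] ((552.5768432617188, -192.0573272705078), (60.61752700805664, 77.40326690673828), 75.698486328125)
post [ 0.58731403 -0.05817158  0.12587846]
```

```bash
python3 go.py .552 -.191 .112 75; python3 -m handwheel '17 -0.7 0 0 0 0 45;22 0 0 0 0 0 45;20 0 0 0 0 0 45;10 0 0 0 0 0 45;0 0 0 0 0 0 45;0 0 0 0 0 0 45';python3 go.py .552 -.191 .112 75
```

```text
tool shift mm [ 68.9  -3.  122.6]
turn tool [ 0.001 -0.    -0.003] shift after turn [ 68.9  -2.7 122.6]
t 10.25 tcp [ 0.6193 -0.2062  0.2346] yaw 74.81 F [ 1.1  0.7 -0.1] grip 50.1 0.0 q [ 0.02  0.44  0.33  1.61 -0.15  1.12  1.7 ]
time: 11.0
ee_pos: [0.553, -0.1895, 0.2347]
tcp_rot: [0.132, 0.991, 0.0, 0.0]
ft_force: [-0.3, -0.1, -0.1]
grip_width: 0.513
finger_force: 0.0
tool shift mm [  0.7  -1.8 122.7]
turn tool [ 0.     0.001 -0.003] shift after turn [  0.6  -1.7 122.7]
t 11.0 tcp [ 0.553  -0.1895  0.2347] yaw 74.82 F [-0.3 -0.1 -0.1] grip 44.7 0.0 q [-0.    0.33  0.33  1.77 -0.12  1.06  1.68]
```

```bash
python3 -m handwheel '0 -1.5 15 0 0 0 45;0 0 25 0 0 0 45;0 0 25 0 0 0 45;0 0 25 0 0 0 45;0 0 20 0 0 0 45;0 0 12 0 0 0 45;0 0 0 0 0 0 45';python3 go.py .552 -.191 .112 75; python3 -m handwheel '0 0 0 0 0 0 30;0 0 0 0 0 0 22;0 0 0 0 0 0 18;0 0 0 0 0 0 10;0 0 0 0 0 0 5;0 0 0 0 0 0 5;0 0 0 0 0 0 5' 20;python3 go.py .552 -.191 .112 75
```

```text
time: 11.88
ee_pos: [0.5512, -0.1912, 0.1112]
tcp_rot: [0.133, 0.991, 0.0, -0.001]
ft_force: [-0.4, -0.1, -0.2]
grip_width: 0.516
finger_force: 0.0
tool shift mm [-0.7  0.4 -0.8]
turn tool [-0.    -0.002 -0.004] shift after turn [-0.7  0.4 -0.8]
t 11.875 tcp [ 0.5512 -0.1912  0.1112] yaw 74.76 F [-0.4 -0.1 -0.2] grip 44.9 0.0 q [ 0.03  0.47  0.3   1.89 -0.18  0.82  1.73]
time: 12.75
ee_pos: [0.5521, -0.1913, 0.1127]
tcp_rot: [0.132, 0.991, 0.0, 0.0]
ft_force: [-0.7, 1.1, 2.7]
grip_width: 0.148
finger_force: 20.0
tool shift mm [0.1 0.2 0.7]
turn tool [ 0.     0.    -0.004] shift after turn [0.1 0.2 0.7]
t 12.75 tcp [ 0.5521 -0.1913  0.1127] yaw 74.78 F [-0.7  1.1  2.7] grip 12.9 20.0 q [ 0.03  0.46  0.3   1.89 -0.18  0.82  1.73]
```

```bash
python3 -m handwheel '0 0 -3 0 0 0 5;0 0 -6 0 0 0 5;0 0 -10 0 0 0 5;0 0 -18 0 0 0 5;0 0 -22 0 0 0 5;0 0 -22 0 0 0 5;0 0 -22 0 0 0 5;0 0 -20 0 0 0 5;0 0 -12 0 0 0 5;0 0 -5 0 0 0 5' 30;python3 go.py .52 .167 .25 75; python3 - <<'E'
from h import *
rgb,d,P=cam("side");save("s2",rgb[120:380,100:420])
E
```

```text
time: 14.0
ee_pos: [0.552, -0.1914, 0.2536]
tcp_rot: [0.133, 0.991, 0.0, 0.001]
ft_force: [-0.1, -0.6, -2.3]
grip_width: 0.152
finger_force: 30.0
tool shift mm [125.  337.4   3.5]
turn tool [ 0.     0.001 -0.004] shift after turn [123.7 337.9   3.6]
t 14.0 tcp [ 0.552  -0.1914  0.2536] yaw 74.77 F [-0.1 -0.6 -2.3] grip 13.2 30.0 q [-0.01  0.31  0.34  1.75 -0.11  1.1   1.68]
```

View pics/s2.png

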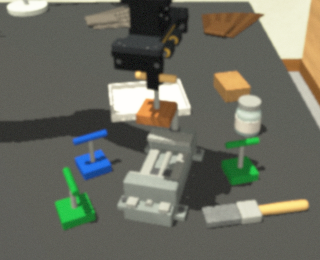

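The side view shows the stand lifted clear and hanging upright at about (157,105) in the crop, with the vise below it empty. Now I'll carry it.

```bash
python3 -m handwheel '4 11 0 0 0 0 5;7 18 0 0 0 0 5;9 25 0 0 0 0 5;10 27 0 0 0 0 5;10 27 0 0 0 0 5;10 27 0 0 0 0 5;10 27 0 0 0 0 5;10 27 0 0 0 0 5;10 27 0 0 0 0 5;10 27 0 0 0 0 5' && python3 -m handwheel '10 27 0 0 0 0 5;9 25 0 0 0 0 5;8 20 0 0 0 0 5;5 14 0 0 0 0 5;3 8 0 0 0 0 5;0 0 0 0 0 0 5;0 0 0 0 0 0 5';python3 go.py .52 .167 .077 75;  python3 - <<'E'
from h import *
rgb,d,P=cam("side");save("s3",rgb[60:300,120:420])
v,u=np.mgrid[:420,:560]
# floor level of tray from side
m=(u>220)&(u<280)&(v>207)&(v<230);print("tray z",np.nanmedian(P[m],0))
E
```

```text
time: 15.3
ee_pos: [0.5276, 0.0694, 0.252]
tcp_rot: [0.132, 0.991, 0.0, -0.001]
ft_force: [0.6, -0.7, -1.5]
grip_width: 0.149
finger_force: 30.0
time: 16.18
ee_pos: [0.5199, 0.1657, 0.2525]
tcp_rot: [0.133, 0.991, -0.0, 0.0]
ft_force: [-0.1, 0.5, -2.2]
grip_width: 0.147
finger_force: 30.0
tool shift mm [  0.3   1.4 175.5]
turn tool [-0.     0.    -0.005] shift after turn [  0.3   1.3 175.5]
t 16.175 tcp [0.5199 0.1657 0.2525] yaw 74.69 F [-0.1  0.5 -2.2] grip 12.8 30.0 q [-0.51  0.24  0.15  1.83 -0.04  1.08  0.96]
tray z [0.52938769 0.17483876 0.00329568]
```

View pics/s3.png

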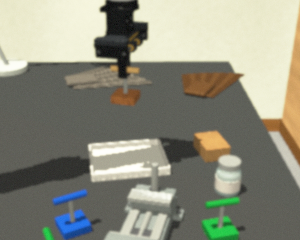

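The stand hangs upright above the tray, and the arm pose puts it over the tray's centre. I'll lower it now, slowly near the floor.

```bash
python3 -m handwheel '0 0 12 0 0 0 5;0 0 22 0 0 0 5;0 0 28 0 0 0 5;0 0 28 0 0 0 5;0 0 28 0 0 0 5;0 0 24 0 0 0 5;0 0 14 0 0 0 5;0 0 8 0 0 0 5;0 0 3 0 0 0 5;0 0 0 0 0 0 5' ;python3 go.py .52 .167 .077 75
```

```text
time: 17.48
ee_pos: [0.5201, 0.1668, 0.0859]
tcp_rot: [0.133, 0.991, 0.0, 0.0]
ft_force: [-0.7, -0.2, -1.8]
grip_width: 0.148
finger_force: 30.0
tool shift mm [0.2 0.1 8.9]
turn tool [ 0.001  0.001 -0.004] shift after turn [0.1 0.1 8.9]
t 17.475 tcp [0.5201 0.1668 0.0859] yaw 74.77 F [-0.7 -0.2 -1.8] grip 12.9 30.0 q [-0.49  0.44  0.12  1.99 -0.08  0.72  0.99]
```

```bash
python3 -m handwheel '0 0 1.5 0 0 0 5;0 0 1.5 0 0 0 5;0 0 1 0 0 0 5;0 0 1 0 0 0 5;0 0 0 0 0 0 5' ;python3 go.py .52 .167 .077 75
```

```text
time: 18.1
ee_pos: [0.5197, 0.1667, 0.0804]
tcp_rot: [0.132, 0.991, -0.0, -0.0]
ft_force: [-0.8, 0.1, -0.8]
grip_width: 0.146
finger_force: 30.0
tool shift mm [-0.2  0.4  3.4]
turn tool [-0.    -0.    -0.004] shift after turn [-0.2  0.4  3.4]
t 18.1 tcp [0.5197 0.1667 0.0804] yaw 74.77 F [-0.8  0.1 -0.8] grip 12.7 30.0 q [-0.48  0.45  0.12  1.99 -0.08  0.71  0.99]
```

```bash
python3 -m handwheel '0 0 1 0 0 0 5;0 0 0 0 0 0 5';python3 -m handwheel '0 0 1 0 0 0 5;0 0 0 0 0 0 5';python3 -m handwheel '0 0 0.7 0 0 0 5;0 0 0 0 0 0 5'
```

```text
time: 18.35
ee_pos: [0.5197, 0.1667, 0.0794]
tcp_rot: [0.132, 0.991, 0.0, -0.0]
ft_force: [-0.5, -0.2, -1.9]
grip_width: 0.152
finger_force: 30.0
time: 18.6
ee_pos: [0.5197, 0.1667, 0.0785]
tcp_rot: [0.132, 0.991, 0.0, -0.0]
ft_force: [-0.8, 0.2, -1.7]
grip_width: 0.149
finger_force: 30.0
time: 18.85
ee_pos: [0.5198, 0.1667, 0.0778]
tcp_rot: [0.132, 0.991, 0.0, 0.0]
ft_force: [0.7, 0.1, -2.3]
grip_width: 0.153
finger_force: 30.0
```

```bash
python3 -m handwheel '0 0 0.8 0 0 0 5;0 0 0 0 0 0 5';python3 -m handwheel '0 0 0.8 0 0 0 5;0 0 0 0 0 0 5';python3 go.py .52 .167 .077 75
```

```text
time: 19.1
ee_pos: [0.5197, 0.1668, 0.0777]
tcp_rot: [0.133, 0.991, 0.0, -0.0]
ft_force: [-2.9, -0.3, 5.3]
grip_width: 0.148
finger_force: 30.0
time: 19.35
ee_pos: [0.5198, 0.1668, 0.0777]
tcp_rot: [0.132, 0.991, 0.0, -0.0]
ft_force: [-4.5, -2.0, 10.7]
grip_width: 0.148
finger_force: 30.0
tool shift mm [-0.2  0.2  0.7]
turn tool [ 0.    -0.    -0.004] shift after turn [-0.2  0.2  0.7]
t 19.35 tcp [0.5198 0.1668 0.0777] yaw 74.77 F [-4.5 -2.  10.7] grip 12.9 30.0 q [-0.48  0.45  0.12  1.99 -0.08  0.7   0.99]
```

Contact with the tray floor. I'll back off the preload slightly, open the fingers gradually and rise.

```bash
python3 -m handwheel '0 0 -0.8 0 0 0 5;0 0 0 0 0 0 5' 10;python3 -m handwheel '0 0 0 0 0 0 18;0 0 0 0 0 0 24;0 0 0 0 0 0 34;0 0 0 0 0 0 45;0 0 0 0 0 0 45;0 0 0 0 0 0 45';python3 -m handwheel '0 0 -4 0 0 0 45;0 0 -10 0 0 0 45;0 0 -25 0 0 0 45;0 0 -30 0 0 0 45;0 0 -35 0 0 0 45;0 0 -35 0 0 0 45;0 0 -20 0 0 0 45;0 0 0 0 0 0 45;0 0 0 0 0 0 45'; python3 - <<'E'
from h import *
rgb,d,P=cam("side");save("s4",rgb[100:360,130:430])
v,u=np.mgrid[:420,:560];Z=P[...,2]
hsv=cv2.cvtColor(rgb,cv2.COLOR_RGB2HSV)
m=(u>200)&(u<300)&(v>130)&(v<240)&(hsv[...,1]>100)&(Z>.015)&(Z<.12);q=P[m];print(q.min(0),q.max(0),q.mean(0))
m=(u>240)&(u<290)&(v>225)&(v<262)&(Z>.118)&(Z<.135);print("post",P[m].mean(0))
E
```

```text
time: 19.6
ee_pos: [0.5198, 0.1669, 0.0776]
tcp_rot: [0.132, 0.991, 0.0, 0.0]
ft_force: [-2.6, -0.9, 7.5]
grip_width: 0.159
finger_force: 10.0
time: 20.35
ee_pos: [0.5198, 0.1667, 0.077]
tcp_rot: [0.132, 0.991, 0.0, 0.0]
ft_force: [-0.7, 0.4, -0.0]
grip_width: 0.513
finger_force: 0.0
time: 21.48
ee_pos: [0.5191, 0.1665, 0.2354]
tcp_rot: [0.132, 0.991, -0.0, -0.001]
ft_force: [-0.7, -0.3, 0.5]
grip_width: 0.514
finger_force: 0.0
[0.48873604 0.12646219 0.01506422] [0.5569415  0.19214314 0.09213555] [0.5235782  0.15563999 0.04339234]
post [ 0.59128612 -0.06393962  0.12147616]
```

View pics/s4.png

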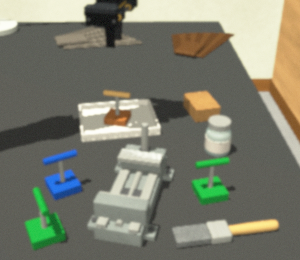

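The stand is upright on the tray floor at about (118,110) in the crop, its top at z = 0.092 as expected. The jaw is open, the jar, carton and brush are where they were, and the gripper is clear.

```bash
python3 -c "
from station import *
print(finish_job())"
```

```text
the job is handed in; nothing more can be done
None
```

The job is handed in: the vise jaw is open about 59 mm, the wooden stand is upright on the tray floor, and the jar, carton and brush were not touched; it took about 21.5 s of the 51 s allowed.

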